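Drift a seized pivot pin out of a flip-mirror bracket

ROBOT

A 7-joint arm with a two-finger parallel gripper is mounted at the origin on a cart in front of the work surface, level with it; the furniture and walls round the work are solid. World frame = base frame: x ahead of the robot, y to its left, z up, the work surface at z = 0. Lengths are in m, angles in rad, forces in N, time in s.
With the tool pointing down it reaches from about 0.4 to 0.85 m from the base axis. Payload 10.4 kg.
Tool frame: the origin (TCP) lies midway between the tips of the shut fingers; the grasp point (between the pads) lies 19 mm behind it; z points along the fingers, y is the line along which they close (so a half turn about z gives the same grasp; the last joint's range is limited). The gripper opens to 85 mm and grips with 20 to 120 N. Pads are 22 mm wide; open, the fingers measure 114 mm over their backs; the gripper's body (76 mm by 85 mm) begins 54 mm behind the grasp point. The pads swing forward as they close: fully open they stand 13 mm farther back than shut.
Start: joints at [-1.263, 0.332, -0.065, 1.46, 0.022, 1.35, -0.088], TCP at [0.203, 0.591, 0.231] pointing down, gripper open.
Joint ranges: [-2.6, 2.6], [-0.5, 2.12], [-1.47, 1.34], [0.16, 2.42], [-1.27, 4.41], [0.06, 2.06], [-2.6, 2.6]. Speed limits (rad/s): [2.22, 2.22, 2.79, 2.79, 3.14, 3.14, 3.14].

INTERFACE

Orientations are given as a unit quaternion [x, y, z, w].
In Python, from workcell import get_obs, camera, camera_params, hand_in gives the robot as it stands.
- The arm moves only by the tool carry_out, never from a script. Its argument "commands" is a list that holds one entry, the list of rows, each a list of 6 numbers: the shift along the tool's x, y, z in units of 40 mm (1.0 is 40 mm), then the turn, a rotation vector about the tool's x, y, z in units of 6 degrees (1.0 is 6 degrees). In form: [[[x, y, z, ax, ay, az], ...]]. A call has 1 to 20 rows; each row shifts and turns the commanded pose from where the row before left it, along the tool's axes as they then stand; what a row does not reach is not made up. A row lasts 1/12 s, in which the tool goes at most 41.7 mm and 7.16 degrees, less where a joint would pass 70% of its speed; a pose out of reach is approached as far as the arm can. A call is refused whole if a number of a shift passes 1 or a number of a turn 1, either way. A call with a gripper value outside its range is refused whole. "hand" is the closure, from -1 (fully open) to 1 (shut), set as the call begins (left out, the last holds). The fingers move at their own pace and stop on an object; "force" is the grip in N (left out, the last holds). Time passes only in rows, so rows that do not move let the fingers close. It gives the time, the measured TCP pose, the force, the opening and the grip force at its end, in the units of the state.
- get_obs(): the state, without advancing time (a new reading comes with each control period).
- camera(name): name is "side" or "top" or "wrist"; returns the picture (420x560x3 uint8, red, green, blue); there is no depth.
- camera_params(name): a dict with "mtx" (3x3 intrinsics, pixels), "R" (3x3) and "t" (3): a world point X has camera coordinates R X + t. Camera axes: x right, y down, z forward; pixel columns grow to the right and rows downward; lengths in m; the calibration is good to about 2 mm. The wrist camera is an equidistant fisheye: a pixel r from the principal point sees the ray r / f radians off the axis. A picture is of the moment at which its call begins: read the wrist's pose just before it. camera_params takes no time and is no camera call; for the wrist camera it gives the pose at the moment of the call.
- hand_in(): hands the job in; it is judged then, once.
The state is a dict: "clock": time; "joint_pos": joint angles; "joint_velocities": joint speeds; "tau": joint torques, N m; "position": TCP position; "ee_rot": TCP orientation; "ft_force": force on the tool from outside, world axes, zero at the start; "torque": the same for the moment, N m; "grip_width": opening from 0.0 (shut) to 1.0 (fully open); "grasp_force": force on a finger pad.
Only numpy, scipy, OpenCV 4.12 (cv2) and the standard library are available. Lean on these libraries where they do the work, as an engineer would, in place of code of your own. Each camera call takes 0.05 s, during which the arm holds its last target. There are 200 camera calls.

TASK

The mirror arm of this flip mount is held in its aluminium bracket by a seized pin. Pick up the blue drift punch and drive the pin right out from its plain end, so that it drops into the grey tray on the bracket; then lay the punch back down flat on the blue mat, lift the freed black arm out and stand it upright on the grey foam pad. Leave the lens, the bottle and the jar standing where they are.

Things in the scene. Friction and masses are not known exactly. Their poses are not given: they have to be found in the camera images.
- bracket: Aluminium clevis bracket fixed on the blue service mat (top 4 mm above the bench, z = 4 mm); origin on the mat under the middle of the clevis; 10 mm thick base plate (x = -30..+30, y = -36..+23.5 mm). Two upright cheeks, 36 mm wide (bracket x), 12 mm thick (y), top 68 mm above the mat, stand at y = -23.5..-11.5 and +11.5..+23.5 mm. A 9 mm bore runs along the bracket's y through both, 50 mm above the mat. The arm stands in the gap; the tray is on the +y side.
- bore_entry (a point): Mouth of the bore on the plain-end side: centre of the 9 mm hole in the outer face of the -y cheek (bracket frame 0, -23.5, 50 mm). The punch goes in here, along the bracket's +y. Axes as the bracket's.
- bore_exit (a point): Mouth of the bore on the head side (bracket 0, +23.5, 50 mm), axes as the bracket's. A brass spring-loaded set screw in the top of this cheek clamps the pin: sliding it takes a steady push of roughly 8 to 13 N (it sticks fast below that) along the bracket's +y until its plain end is past y = +17.5 mm; it drops out once its plain end clears this cheek's outer face.
- pin: Steel pin, shank 8 mm in diameter and 47 mm long, with a 13 mm head 4 mm thick on its +y end; loose part, 25 g. Its origin is the middle of the shank and its y axis runs along it toward the head. At the start it sits in the bore through both cheeks and the arm, its plain end 1 to 7 mm inside bore_entry and the head on the tray side.
- swing_arm: Loose black upright bar, 30 (x) x 20 (y) x 94 mm (z), 120 g, with a small round mirror 2 mm proud near the top of its -y face; origin at the centre of its underside, z up its length. It starts standing on the bracket's base, foot 10 mm above the mat, in the 23 mm gap between the cheeks; its upper 36 mm stand free of them. A 10 mm hole 40 mm above its foot takes the pin.
- punch: Drift punch lying on the mat, 90 g: blue octagonal body 65 mm long and 14 mm thick (grip it here), then a 5 mm steel shank sticking out 75 mm. Origin under the middle of the body, at the underside; the shank points along its x; the tool's axis is at z = 7 mm in its frame. It starts to the left or right of the bracket, pointing roughly away from the robot.
- punch_tip (a point): Centre of the flat end of the punch's shank, 107.5 mm ahead of the punch's origin along its x and 7 mm up. Axes as the punch's.
- foam_pad: Grey speckled foam pad fixed to the mat, 56 mm (x) x 62 mm (y) x 8 mm, firm; origin at the centre of its underside, so its top is 8 mm up. It lies on the other side of the bracket from the punch.
- lens_mount: Bystander, loose: small lens in a black round mount on a post, 26 x 40 x 79 mm, standing behind the bracket; origin at the centre of its underside.
- dropper_bottle: Bystander, loose: white bottle with a red pointed cap, 32 mm across and 95 mm tall, standing behind the bracket; origin at the centre of its underside.
- flux_jar: Bystander, loose: small amber jar with a black lid, 41 mm across and 37 mm tall, standing in front of the bracket; origin at the centre of its underside.
- tray_floor (a point): Middle of the floor of the open grey tray fixed to the bracket, at the bracket's (0, +73.5, 2) mm: 76 mm in x, y = +23.5 (at the cheek, no wall there) to +123.5 mm, three walls 2 mm thick and 24 mm high. A driven-out pin falls into it by itself.

How it is judged:
On the way, in this order (a step that is already met when the one before it is completed fails the run):
1. the punch's tip is inside the bore, past the middle of the bracket, with the pin driven on ahead of it (y of punch_tip in the frame of bracket between 0.008 and 0.05 m and x of punch_tip in the frame of bracket between -0.007 and 0.007 m and z of punch_tip in the frame of bore_entry between -0.007 and 0.007 m and y of pin in the frame of bracket above 0.028 m).
2. the pin has dropped into the tray (y of pin in the frame of bracket between 0.0235 and 0.1235 m and x of pin in the frame of bracket between -0.038 and 0.038 m and height (world z) of pin below 0.038 m), for 0.2 s.
At the end, for the whole second after the job is handed in: The pin lies in the bracket's tray; the arm stands upright (within 0.12 rad) and still on the foam pad, its foot's centre within 30 mm of the pad's centre; the punch lies flat and still on the mat (all of step 2 and horizontal distance between swing_arm and foam_pad below 0.03 m and height (world z) of swing_arm between 0.008 and 0.016 m and angle between swing_arm's own z axis and vertical below 0.12 rad and linear speed of each of swing_arm, punch below 0.02 m/s and height (world z) of punch_tip between 0.006 and 0.018 m and height (world z) of punch below 0.022 m); the robot touches nothing.
It fails at once if the lens, the bottle or the jar is pushed more than 20 mm or tipped over (distance of any of lens_mount, dropper_bottle, flux_jar from where it was at the start of the episode above 0.02 m or angle between any of lens_mount, dropper_bottle, flux_jar's own z axis and vertical above 0.5 rad).
It also fails if it takes over 72 s, if anything falls off the work surface, if the arm or the gripper's body presses on something with over 40 N, if the wrist force passes 120 N, or if a joint passes its speed limit or range.

## Working session

There is one attempt and no reset: what is moved stays moved. The work goes in short steps, Python scripts to look and compute and a tool call to move; the robot and the scene stay as the last step left them, time stands still between calls to the robot, and variables do not carry over. Pictures are saved under pics/ and viewed, at most 10 in all, crops included, and the job is handed in when it is done.

Besides the shell and the picture viewer there is one more tool, called by a JSON object that holds its "api" and its "payload". carry_out: Moves the arm, as the interface text tells. Its arguments: {"type":"object","properties":{"commands":{"type":"array"},"hand":{"type":"number"},"force":{"type":"number"}},"required":["commands"]}

```bash
mkdir -p pics; ls; python3 - <<'E'
from workcell import *
import cv2,numpy as np
o=get_obs();print({k:np.round(v,3).tolist() for k,v in o.items()})
for n in("top","side"):
    im=camera(n);cv2.imwrite(f"pics/{n}0.png",im[:,:,::-1]);p=camera_params(n)
    print(n,{k:np.round(v,4).tolist() for k,v in p.items()})
E
```

```text
pics
{'clock': 0.0, 'joint_pos': [-1.263, 0.333, -0.065, 1.461, 0.022, 1.35, -0.089], 'joint_velocities': [-0.001, -0.0, 0.001, -0.002, -0.001, -0.0, -0.002], 'tau': [-0.001, -62.546, 0.049, -39.16, 0.016, 0.01, -0.0], 'position': [0.203, 0.591, 0.231], 'ee_rot': [0.165, 0.986, -0.001, -0.0], 'ft_force': [-0.095, 0.797, 0.106], 'torque': [0.048, 0.036, 0.001], 'grasp_force': 0.0, 'grip_width': 0.994}
top {'mtx': [[446.1896, 0.0, 284.1092], [0.0, 446.1896, 214.6767], [0.0, 0.0, 1.0]], 'R': [[0.0186, -0.9998, -0.0077], [-0.9887, -0.0172, -0.1489], [0.1488, 0.0104, -0.9888]], 't': [-0.0182, 0.6033, 1.1142]}
side {'mtx': [[498.9659, 0.0, 278.5576], [0.0, 498.9659, 210.3385], [0.0, 0.0, 1.0]], 'R': [[-0.9829, -0.1839, 0.0012], [-0.102, 0.5395, -0.8358], [0.153, -0.8216, -0.5491]], 't': [0.6026, 0.1384, 1.2759]}
```

View pics/top0.png

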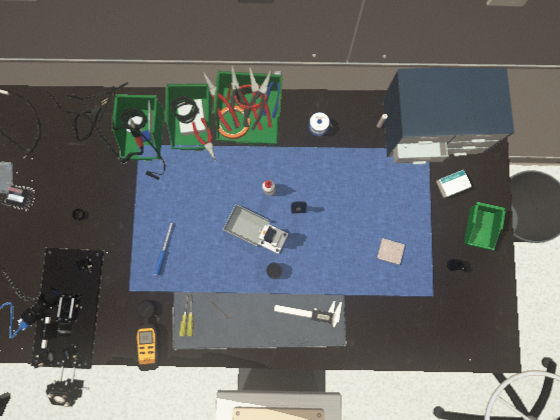

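View pics/side0.png

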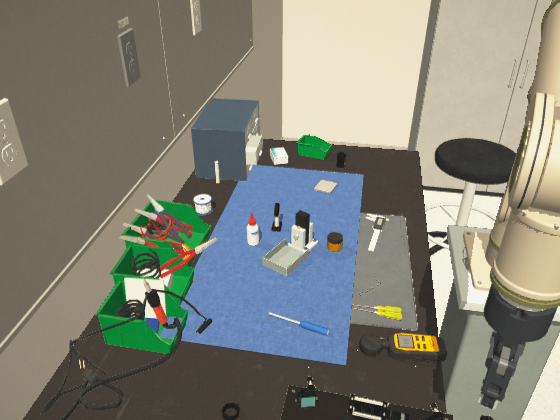

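The overview shows the punch at left (shank tip ~(171,225), body ~(160,263)), bracket at ~(272,237) with its tray to the left, pad at ~(391,252), jar (274,270), lens (299,208) and bottle (268,187). I'll zoom in next.

```bash
cat > h.py <<'E'
import numpy as np,cv2
from workcell import *
def ray(n,uv,p=None):
    p=p or camera_params(n);M,R,t=[np.array(p[k]) for k in("mtx","R","t")]
    x=np.linalg.inv(M)@[uv[0],uv[1],1]
    if n=="wrist":
        a=np.hypot(x[0],x[1]);s=np.sin(a)/max(a,1e-9);x=np.array([x[0]*s,x[1]*s,np.cos(a)])
    return -R.T@t,R.T@x
def atz(n,uv,z,p=None):
    c,d=ray(n,uv,p);return c+d*(z-c[2])/d[2]
def proj(n,X,p=None):
    p=p or camera_params(n);M,R,t=[np.array(p[k]) for k in("mtx","R","t")]
    x=R@np.array(X)+t
    if n=="wrist":
        r=np.hypot(x[0],x[1]);a=np.arctan2(r,x[2]);x=np.array([x[0]/r*a,x[1]/r*a,1]);
    x=M@(x/x[2]);return x[:2]
E
python3 - <<'E'
from h import *
a=cv2.imread("pics/top0.png")
c=cv2.resize(a[170:290,140:300],None,fx=5,fy=5,interpolation=cv2.INTER_CUBIC)
cv2.imwrite("pics/topz.png",c)
for n,uv,z in[("body end",(157,275),.011),("tip",(171.5,224),.011),("pad",(391,252),.012),("brk",(272,237),.07),("jar",(274,270),.04),("lens",(299,208),.08),("bottle",(268,187),.1)]:print(n,atz("top",uv,z).round(3))
E
```

```text
body end [0.443 0.324 0.011]
tip [0.578 0.293 0.011]
pad [ 0.514 -0.29   0.012]
brk [0.542 0.022 0.07 ]
jar [0.461 0.016 0.04 ]
lens [ 0.616 -0.045  0.08 ]
bottle [0.664 0.034 0.1  ]
```

View pics/topz.png

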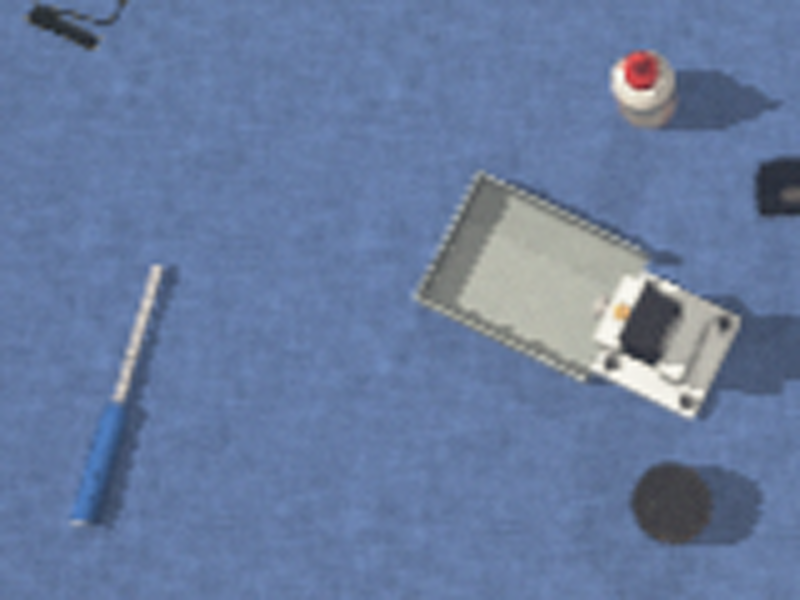

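The zoomed crop shows tray corners (480,173),(417,297), base corners (740,318),(695,415), punch tip (157,266) and tail (83,522).

```bash
python3 - <<'E'
from h import *
def f(x,y,z): return atz("top",(140+(x+.5)/5-.5,170+(y+.5)/5-.5),z)
A=f(480,173,.028);B=f(417,297,.028);C=f(740,318,.014);D=f(695,415,.014)
for P in(A,B,C,D):print(P.round(4))
d=(A+B)/2-(C+D)/2;print(np.degrees(np.arctan2(d[1],d[0])),np.linalg.norm(d[:2]),"exp .1595")
e=(C-D);print(np.degrees(np.arctan2(e[1],e[0])),np.linalg.norm(e[:2]),np.linalg.norm((A-B)[:2]))
u=d[:2]/np.linalg.norm(d[:2]);print("origin",((A+B)/2)[:2]-u*.1235,((C+D)/2)[:2]+u*.036)
t=f(157,266,.011);b=f(80,522,.011);d=t-b;u=d/np.linalg.norm(d);print("tip",t,"tail",b,np.linalg.norm(d),"exp .140",np.degrees(np.arctan2(d[1],d[0])),"body mid",t-u*.1075)
E
```

```text
[0.6319 0.1219 0.028 ]
[0.5653 0.1527 0.028 ]
[ 0.5587 -0.0172  0.014 ]
[0.5069 0.0057 0.014 ]
65.3002399145668 0.15743344588417674 exp .1595
-23.77590781989007 0.05659771273805433 0.07344653699166323
origin [0.54697875 0.02508206] [0.54784229 0.02695954]
tip [0.58142533 0.29501753 0.011     ] tail [0.4450812  0.32791916 0.011     ] 0.1402577638890359 exp .140 -13.566847803265444 body mid [0.47692492 0.32023485 0.011     ]
```

{"api": "carry_out", "payload": {"commands": [[[-0.62, -0.3, 0.18, 0, 0, 0], [-0.62, -0.3, 0.18, 0, 0, 0], [-0.62, -0.3, 0.18, 0, 0, 0], [-0.62, -0.3, 0.18, 0, 0, 0], [-0.62, -0.3, 0.18, 0, 0, 0], [-0.62, -0.3, 0.18, 0, 0, 0], [-0.62, -0.3, 0.18, 0, 0, 0], [-0.62, -0.3, 0.18, 0, 0, 0], [-0.62, -0.3, 0.18, 0, 0, 0], [-0.62, -0.3, 0.18, 0, 0, 0], [-0.62, -0.3, 0.18, 0, 0, 0], [-0.62, -0.3, 0.18, 0, 0, 0], [-0.62, -0.3, 0.18, 0, 0, 0], [-0.62, -0.3, 0.18, 0, 0, 0], [0, 0, 0, 0, 0, 1], [0, 0, 0, 0, 0, 1], [0, 0, 0, 0, 0, 1], [0, 0, 0, 0, 0, 1], [0, 0, 0, 0, 0, 1], [0, 0, 0, 0, 0, 1]]], "hand": -1}}

```text
clock: 1.77
position: [0.4765, 0.3193, 0.1301]
ee_rot: [0.464, 0.886, -0.0, -0.0]
ft_force: [0.0, 0.4, 0.2]
grip_width: 1.005
grasp_force: 0.0
```

{"api": "carry_out", "payload": {"commands": [[[0, 0, 0, 0, 0, 1], [0, 0, 0, 0, 0, 1], [0, 0, 0, 0, 0, 1], [0, 0, 0, 0, 0, 1], [0, 0, 0, 0, 0, 1], [0, 0, 0, 0, 0, 1], [0, 0, 0, 0, 0, 1], [0, 0, 0, 0, 0, 1], [0, 0, 0, 0, 0, 1], [0, 0, 0, 0, 0, 1], [0, 0, 0, 0, 0, 1], [0, 0, 0, 0, 0, 1], [0, 0, 0, 0, 0, 1], [0, 0, 0, 0, 0, 1], [0, 0, 0, 0, 0, 1], [0, 0, 0, 0, 0, 1], [0, 0, 0, 0, 0, 1], [0, 0, 0, 0, 0, 1], [0, 0, 0, 0, 0, 1], [0, 0, 0, 0, 0, 1]]]}}

```text
clock: 3.43
position: [0.4765, 0.3194, 0.1302]
ee_rot: [0.999, 0.041, -0.0, 0.0]
ft_force: [-0.6, -0.1, -0.0]
grip_width: 0.999
grasp_force: 0.0
```

{"api": "carry_out", "payload": {"commands": [[[0, 0, 0, 0, 0, 1], [0, 0, 0, 0, 0, 1], [0, 0, 0, 0, 0, 1], [0, 0, 0, 0, 0, 0]]]}}

```text
clock: 3.77
position: [0.4765, 0.3194, 0.1302]
ee_rot: [0.993, -0.115, -0.0, 0.0]
ft_force: [-0.1, -0.4, -0.5]
grip_width: 1.0
grasp_force: 0.0
```

```bash
python3 - <<'E'
from h import *
p=camera_params("wrist");im=camera("wrist");o=get_obs();cv2.imwrite("pics/w1.png",im[:,:,::-1])
print(o["position"],o["ee_rot"],np.round(o["joint_pos"],2));np.set_printoptions(precision=4,suppress=True);print(p)
hsv=cv2.cvtColor(im,cv2.COLOR_RGB2HSV)
for n,X in(("tip",(.5814,.295,.011)),("tail",(.4451,.3279,.011)),("mid",(.4769,.3202,.011)),("tcp",o["position"])):print(n,proj("wrist",X,p))
E
```

```text
[0.47655152 0.31944647 0.13020502] [ 9.93724546e-01 -1.11854503e-01 -1.22770533e-04  2.87175845e-04] [-1.16  0.33  0.59  1.75 -0.2   1.12 -2.3 ]
{'mtx': array([[325.1923,   0.    , 278.618 ],
       [  0.    , 325.1923, 208.8829],
       [  0.    ,   0.    ,   1.    ]]), 'R': array([[-0.2278, -0.9737,  0.0019],
       [-0.9196,  0.2157,  0.3284],
       [-0.3201,  0.073 , -0.9445]]), 't': array([0.4181, 0.3593, 0.4147])}
tip [276.6161  71.1701]
tail [275.7077 236.5716]
mid [275.8889 201.1806]
tcp [276.1157 273.6396]
```

View pics/w1.png

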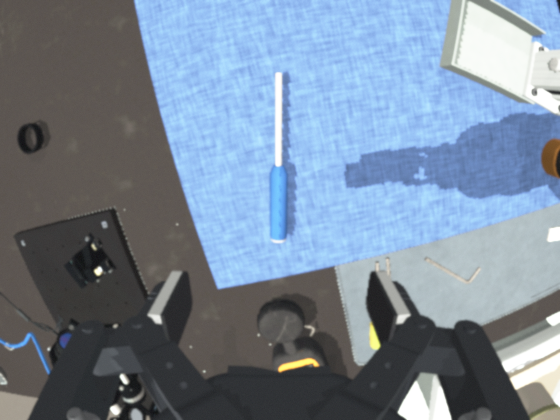

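Wrist view: punch straight along the tool's x, tip (279,72), tail (278,242), about 3 px right of prediction (≈2 mm). I'll descend with that correction.

```bash
python3 - <<'E'
from h import *
from scipy.spatial.transform import Rotation as R
o=get_obs();t=atz("wrist",(279.5,72),.011);b=atz("wrist",(278.5,243),.006);d=t-b
print(t,b,np.linalg.norm(d),np.degrees(np.arctan2(d[1],d[0])))
u=d/np.linalg.norm(d);m=t-u*.1075;m[2]=.008
print(R.from_quat(o["ee_rot"]).inv().apply(m-o["position"])/.04,R.from_quat(o["ee_rot"]).as_matrix()[:,0])
E
```

```text
[0.5804365  0.29366014 0.011     ] [0.4361091  0.32723034 0.006     ] 0.1482644857392307 -13.094032463992114
[-0.00994885  0.03764567  3.05515039] [ 9.74977110e-01 -2.22305202e-01 -1.79756361e-04]
```

{"api": "carry_out", "payload": {"commands": [[[0, 0.04, 0.5, 0, 0, 0], [0, 0, 0.5, 0, 0, 0], [0, 0, 0.5, 0, 0, 0], [0, 0, 0.5, 0, 0, 0], [0, 0, 0.5, 0, 0, 0], [0, 0, 0.35, 0, 0, 0], [0, 0, 0.2, 0, 0, 0], [0, 0, 0, 0, 0, 0]]]}}

```text
clock: 4.48
position: [0.4755, 0.3172, 0.0069]
ee_rot: [0.994, -0.112, -0.001, 0.001]
ft_force: [0.1, -0.3, -0.5]
grip_width: 0.999
grasp_force: 0.0
```

{"api": "carry_out", "payload": {"commands": [[[0, 0, 0, 0, 0, 0], [0, 0, 0, 0, 0, 0], [0, 0, 0, 0, 0, 0], [0, 0, 0, 0, 0, 0], [0, 0, 0, 0, 0, 0], [0, 0, 0, 0, 0, 0], [0, 0, 0, 0, 0, 0], [0, 0, 0, 0, 0, 0], [0, 0, 0, 0, 0, 0], [0, 0, 0, 0, 0, 0], [0, 0, 0, 0, 0, 0], [0, 0, 0, 0, 0, 0]]], "hand": 1, "force": 90}}

```text
clock: 5.48
position: [0.4767, 0.3183, 0.0093]
ee_rot: [0.994, -0.113, 0.0, -0.0]
ft_force: [-1.3, 0.2, 7.0]
grip_width: 0.13
grasp_force: 88.5
```

{"api": "carry_out", "payload": {"commands": [[[0, 0, -0.4, 0, 0, 0], [0, 0, -0.8, 0, 0, 0], [0, 0, -0.8, 0, 0, 0], [0, 0, -0.8, 0, 0, 0], [0, 0, -0.8, 0, 0, 0], [0, 0, -0.15, 0, 0, 0], [0.18, 0.78, 0, 0, 0, 0], [0.18, 0.78, 0, 0, 0, 0], [0.18, 0.78, 0, 0, 0, 0], [0.18, 0.78, 0, 0, 0, 0], [0.18, 0.78, 0, 0, 0, 0], [0.18, 0.78, 0, 0, 0, 0], [0.18, 0.78, 0, 0, 0, 0], [0.18, 0.78, 0, 0, 0, 0], [0.18, 0.78, 0, 0, 0, 0], [0.18, 0.78, 0, 0, 0, 0], [0.18, 0.78, 0, 0, 0, 0], [0.18, 0.78, 0, 0, 0, 0], [0.18, 0.78, 0, 0, 0, 0], [0.18, 0.78, 0, 0, 0, 0]]]}}

```text
clock: 7.15
position: [0.4764, -0.1318, 0.1584]
ee_rot: [0.994, -0.113, 0.0, -0.0]
ft_force: [0.9, -0.4, -0.9]
grip_width: 0.128
grasp_force: 88.4
```

{"api": "carry_out", "payload": {"commands": [[[0, 0, 0, 0, 0, -1], [0, 0, 0, 0, 0, -1], [0, 0, 0, 0, 0, -1], [0, 0, 0, 0, 0, -1], [0, 0, 0, 0, 0, -1], [0, 0, 0, 0, 0, -1], [0, 0, 0, 0, 0, -1], [0, 0, 0, 0, 0, -1], [0, 0, 0, 0, 0, -1], [0, 0, 0, 0, 0, -1], [0, 0, 0, 0, 0, -1], [0, 0, 0, 0, 0, -1], [0, 0, 0, 0, 0, -1], [0, 0, 0, 0, 0, -0.15], [0, 0, 0, 0, 0, 0], [0, 0, 0, 0, 0, 0]]]}}

```text
clock: 8.48
position: [0.4766, -0.1304, 0.1583]
ee_rot: [0.84, 0.543, -0.0, -0.0]
ft_force: [0.4, -0.8, -1.0]
grip_width: 0.125
grasp_force: 88.5
```

```bash
python3 - <<'E'
from h import *
from scipy.spatial.transform import Rotation as R
np.set_printoptions(precision=4,suppress=True)
p=camera_params("wrist");im=camera("wrist");o=get_obs();s=camera("side")
print(o["position"],R.from_quat(o["ee_rot"]).as_matrix(),np.round(o["joint_pos"],2),o["grip_width"])
g=cv2.resize(s[190:270,230:380],None,fx=5.2,fy=5.2,interpolation=cv2.INTER_CUBIC)[:180*3,:780]
cv2.imwrite("pics/s2.png",g[:,:,::-1]);cv2.imwrite("pics/s2full.png",s[:,:,::-1]);cv2.imwrite("pics/w2.png",im[:,:,::-1])
c=np.hstack([im[:,60:460],cv2.resize(s[170:380,200:400],(400,420))]);cv2.imwrite("pics/c2.png",c[:,:,::-1])
E
```

```text
[ 0.4767 -0.1304  0.1584] [[ 0.4103  0.912  -0.0001]
 [ 0.912  -0.4103  0.0001]
 [ 0.0001 -0.0002 -1.    ]] [-0.59  0.11  0.82  1.93 -0.09  1.14 -0.16] 0.12818476557600872
```

View pics/c2.png

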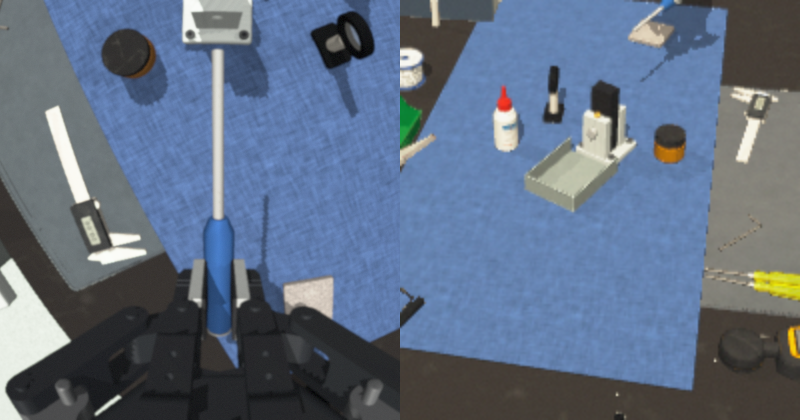

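The punch is gripped straight: tip at (278,50) in the wrist image, pointing at the bracket, which shows just ahead at (278,20). I'll descend to bore height and look at the cheek face.

{"api": "carry_out", "payload": {"commands": [[[0, 0, 0.6, 0, 0, 0], [0, 0, 0.6, 0, 0, 0], [0, 0, 0.6, 0, 0, 0], [0, 0, 0.5, 0, 0, 0], [0, 0, 0.35, 0, 0, 0], [0, 0, 0, 0, 0, 0], [0, 0, 0, 0, 0, 0], [0, 0, 0, 0, 0, 0]]]}}

```text
clock: 9.25
position: [0.4774, -0.1306, 0.0534]
ee_rot: [0.839, 0.544, 0.0, 0.0]
ft_force: [-0.1, -0.1, -0.7]
grip_width: 0.132
grasp_force: 88.5
```

```bash
python3 - <<'E'
from h import *
np.set_printoptions(precision=4,suppress=True)
p=camera_params("wrist");im=camera("wrist");o=get_obs()
print(o["position"],o["ft_force"],-np.array(p["R"]).T@p["t"])
cv2.imwrite("pics/w3.png",im[:,:,::-1])
z=cv2.resize(im[0:150,205:355],None,fx=4,fy=4,interpolation=cv2.INTER_CUBIC);cv2.imwrite("pics/w3z.png",z[:,:,::-1])
u=np.array([.4103,.912,0]);w=np.array([.912,-.4103,0]);O=np.array([.5475,.026,.004])
f=lambda X:(proj("wrist",X,p)-[205,0])*4+1.5
print("entry",f(O-.0235*u+[0,0,.05]),"topcorners",f(O-.0235*u+[0,0,.068]-.018*w),f(O-.0235*u+[0,0,.068]+.018*w))
print("tip",f(np.array(o["position"])+.1075*u+[0,0,.0017]))
print("base",f(O-.036*u-.03*w+[0,0,.01]),f(O-.036*u+.03*w+[0,0,.01]))
E
```

```text
[ 0.4775 -0.1305  0.0536] [ 1.028   1.473  -1.3867] [ 0.5112 -0.0541  0.1962]
entry [ 298.5092 -152.4743] topcorners [ 112.7559 -216.0247] [ 485.2276 -214.4815]
tip [301.2438 181.2116]
base [79.7189 45.9174] [514.8678  47.4844]
```

View pics/w3z.png

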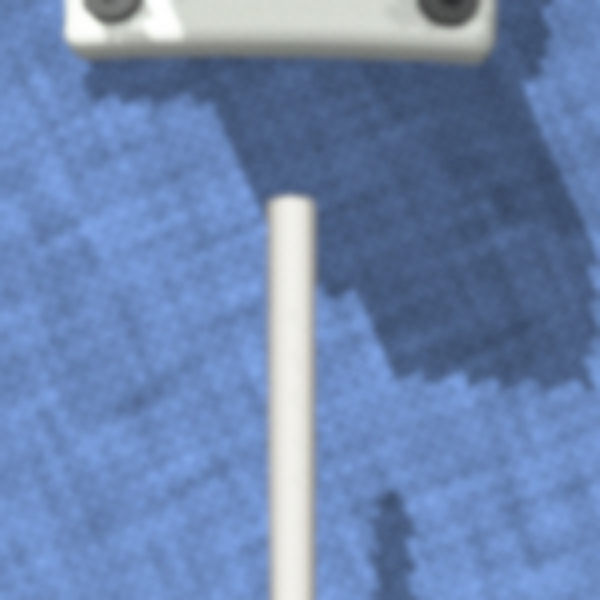

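The wrist crop shows the tip (291,195 in the crop) above the mat, and the base plate edge (65,50)–(495,60). So the bracket lies ~1–2 mm to the left and is turned about 1°. I'll back off 50 mm to bring the cheek and bore into view.

{"api": "carry_out", "payload": {"commands": [[[-0.6, 0, 0, 0, 0, 0], [-0.65, 0, 0, 0, 0, 0], [0, 0, 0, 0, 0, 0], [0, 0, 0, 0, 0, 0], [0, 0, 0, 0, 0, 0]]]}}

```text
clock: 9.72
position: [0.4571, -0.1757, 0.0532]
ee_rot: [0.839, 0.544, 0.001, 0.0]
ft_force: [-1.0, 0.6, -1.5]
grip_width: 0.129
grasp_force: 88.5
```

```bash
python3 - <<'E'
from h import *
np.set_printoptions(precision=4,suppress=True)
p=camera_params("wrist");im=camera("wrist");o=get_obs()
print(o["position"])
cv2.imwrite("pics/w4.png",im[:,:,::-1])
z=cv2.resize(im[0:120,205:355],None,fx=5,fy=5,interpolation=cv2.INTER_CUBIC);cv2.imwrite("pics/w4z.png",z[:,:,::-1])
u=np.array([.4103,.912,0]);w=np.array([.912,-.4103,0]);O=np.array([.5475,.026,.004])
f=lambda X:(proj("wrist",X,p)-[205,0])*5+2
for n,a,b,c in[("entry",-.0235,0,.05),("top-",-.0235,-.018,.068),("top+",-.0235,.018,.068),("base-",-.036,-.03,.01),("base+",-.036,.03,.01),("foot-",-.0235,-.018,.01),("foot+",-.0235,.018,.01)]:print(n,f(O+a*u+b*w+[0,0,c]))
E
```

```text
[ 0.4572 -0.1753  0.0531]
entry [ 375.188  -596.7638]
top- [ 164.428  -698.7794]
top+ [ 587.4665 -696.6416]
base- [ 111.1406 -315.0296]
base+ [ 635.5247 -312.6922]
foot- [ 217.9413 -403.7634]
foot+ [ 529.561  -402.3506]
```

View pics/w4z.png

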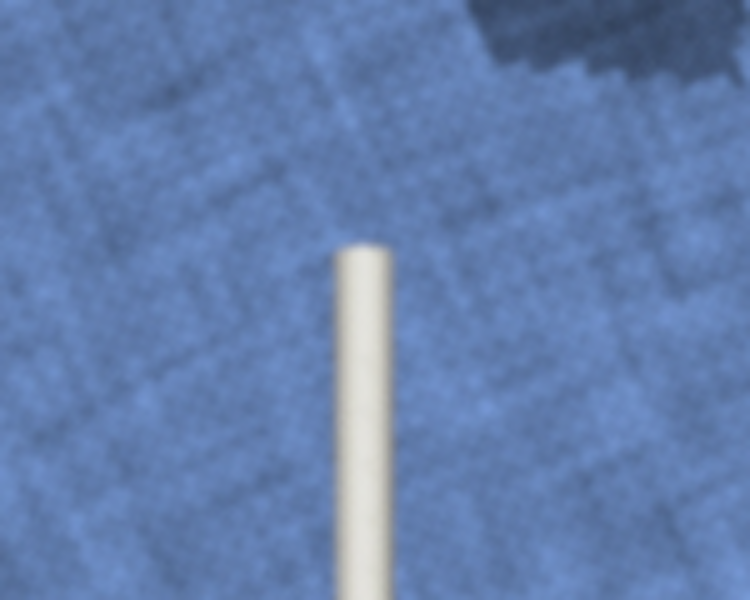

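That crop shows only the punch shank (tip (363,245)) over bare mat: backing off moves the bracket out of view. I'll rise and go forward over the bracket instead, to see its edges on both sides of the punch.

{"api": "carry_out", "payload": {"commands": [[[0, 0, -0.7, 0, 0, 0], [0, 0, -0.7, 0, 0, 0], [0, 0, -0.7, 0, 0, 0], [0, 0, -0.6, 0, 0, 0], [0.8, 0, 0, 0, 0, 0], [0.8, 0, 0, 0, 0, 0], [0.8, 0, 0, 0, 0, 0], [0, 0, 0, 0, 0, 0], [0, 0, 0, 0, 0, 0], [0, 0, 0, 0, 0, 0]]]}}

```text
clock: 10.6
position: [0.4955, -0.0882, 0.1606]
ee_rot: [0.839, 0.545, -0.0, 0.0]
ft_force: [0.2, -0.7, -1.0]
grip_width: 0.131
grasp_force: 88.5
```

```bash
python3 - <<'E'
from h import *
np.set_printoptions(precision=4,suppress=True)
p=camera_params("wrist");im=camera("wrist");o=get_obs()
print(o["position"],o["ee_rot"],-np.array(p["R"]).T@p["t"])
np.save("w5.npy",[im]);np.savez("w5p.npz",**p)
cv2.imwrite("pics/w5.png",im[:,:,::-1])
z=cv2.resize(im[0:200,145:410],None,fx=3,fy=3,interpolation=cv2.INTER_CUBIC);cv2.imwrite("pics/w5z.png",z[:,:,::-1])
u=np.array([.4103,.912,0]);w=np.array([.912,-.4103,0]);O=np.array([.5475,.026,.004])
f=lambda X:(proj("wrist",X,p)-[145,0])*3+1
for n,a,b,c in[("entry",-.0235,0,.05),("top-",-.0235,-.018,.068),("top+",-.0235,.018,.068),("base-",-.036,-.03,.01),("base+",-.036,.03,.01),("tray-",.1235,-.038,.024),("tray+",.1235,.038,.024)]:print(n,f(O+a*u+b*w+[0,0,c]))
print("tip",f(np.array(o["position"])+.1075*u+[0,0,.0017]))
E
```

```text
[ 0.4953 -0.0888  0.1606] [ 0.839   0.5441 -0.      0.    ] [ 0.5294 -0.0116  0.3033]
entry [406.491  228.8475]
top- [329.0925 223.6642]
top+ [484.5673 224.6291]
base- [302.6164 281.4175]
base+ [508.4908 282.6044]
tray- [ 277.3111 -223.784 ]
tray+ [ 539.2972 -221.9149]
tip [406.8926 141.5612]
```

View pics/w5z.png

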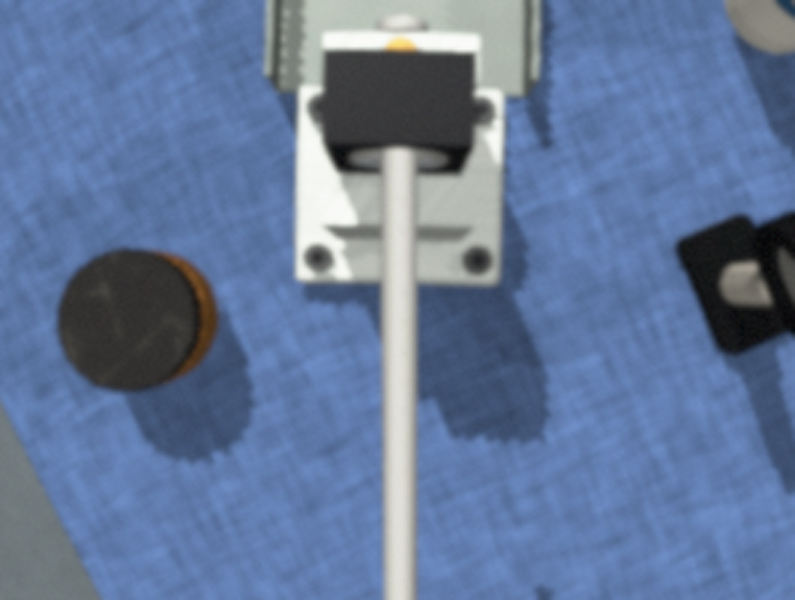

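The crop shows base corners (296,280),(499,284), cheek and set screw centred ~401, and the shank centred ~399. So the bracket axis is turned ~1° clockwise and lies ~1 mm left of the tip. I'll correct that, back off and come down to bore height.

{"api": "carry_out", "payload": {"commands": [[[0, -0.07, 0, 0, 0, 0.17], [-0.65, 0, 0, 0, 0, 0], [-0.65, 0, 0, 0, 0, 0], [0, 0, 0.7, 0, 0, 0], [0, 0, 0.7, 0, 0, 0], [0, 0, 0.7, 0, 0, 0], [0, 0, 0.6, 0, 0, 0], [0, 0, 0, 0, 0, 0], [0, 0, 0, 0, 0, 0], [0, 0, 0, 0, 0, 0], [0, 0, 0, 0, 0, 0]]]}}

```text
clock: 11.57
position: [0.472, -0.1346, 0.0542]
ee_rot: [0.844, 0.536, 0.001, 0.001]
ft_force: [0.5, 1.0, -1.5]
grip_width: 0.125
grasp_force: 88.5
```

```bash
python3 - <<'E'
from h import *
from scipy.spatial.transform import Rotation as R
np.set_printoptions(precision=4,suppress=True)
P=[];
for i in range(3): camera("top");P.append(get_obs()["position"])
s=camera("side");o=get_obs();print(np.mean(P,0),R.from_quat(o["ee_rot"]).as_matrix(),o["ft_force"])
cv2.imwrite("pics/s6.png",s[:,:,::-1])
E
```

```text
[ 0.4719 -0.1344  0.0538] [[ 0.4237  0.9058  0.0016]
 [ 0.9058 -0.4237  0.0004]
 [ 0.0011  0.0013 -1.    ]] [-0.0085  0.5979 -0.3267]
```

{"api": "carry_out", "payload": {"commands": [[[0, 0, 0.035, 0, 0, 0], [0.4, 0, 0, 0, 0, 0], [0.4, 0, 0, 0, 0, 0], [0.25, 0, 0, 0, 0, 0], [0, 0, 0, 0, 0, 0], [0, 0, 0, 0, 0, 0], [0, 0, 0, 0, 0, 0]]]}}

```text
clock: 12.35
position: [0.4883, -0.0971, 0.0511]
ee_rot: [0.844, 0.536, -0.0, 0.0]
ft_force: [0.6, -0.5, -1.3]
grip_width: 0.131
grasp_force: 88.5
```

{"api": "carry_out", "payload": {"commands": [[[0.05, 0, 0, 0, 0, 0], [0.05, 0, 0, 0, 0, 0], [0.05, 0, 0, 0, 0, 0], [0, 0, 0, 0, 0, 0]]]}}

```text
clock: 12.68
position: [0.4914, -0.0906, 0.0511]
ee_rot: [0.844, 0.537, 0.0, -0.0]
ft_force: [0.4, 0.3, -1.8]
grip_width: 0.13
grasp_force: 88.5
```

{"api": "carry_out", "payload": {"commands": [[[0, 0, -0.03, 0, 0, 0], [0, 0, 0, 0, 0, 0], [0.05, 0, 0, 0, 0, 0], [0.05, 0, 0, 0, 0, 0], [0.05, 0, 0, 0, 0, 0], [0, 0, 0, 0, 0, 0]]]}}

```text
clock: 13.18
position: [0.4933, -0.0861, 0.0521]
ee_rot: [0.844, 0.537, -0.001, 0.0]
ft_force: [-2.5, -4.3, -0.5]
grip_width: 0.13
grasp_force: 88.6
```

{"api": "carry_out", "payload": {"commands": [[[0.05, 0, 0, 0, 0, 0], [0.05, 0, 0, 0, 0, 0], [0, 0, 0, 0, 0, 0]]]}}

```text
clock: 13.43
position: [0.4948, -0.083, 0.052]
ee_rot: [0.844, 0.536, -0.001, 0.0]
ft_force: [-2.3, -4.7, -0.5]
grip_width: 0.129
grasp_force: 88.6
```

{"api": "carry_out", "payload": {"commands": [[[0.05, 0, 0, 0, 0, 0], [0.05, 0, 0, 0, 0, 0], [0.05, 0, 0, 0, 0, 0], [0, 0, 0, 0, 0, 0]]]}}

```text
clock: 13.77
position: [0.4972, -0.0777, 0.052]
ee_rot: [0.844, 0.536, -0.001, 0.0]
ft_force: [-2.7, -5.4, -1.2]
grip_width: 0.124
grasp_force: 88.6
```

```bash
python3 - <<'E'
from h import *
im=camera("wrist");cv2.imwrite("pics/w7.png",im[:,:,::-1])
z=cv2.resize(im[0:150,190:370],None,fx=4,fy=4,interpolation=cv2.INTER_CUBIC);cv2.imwrite("pics/w7z.png",z[:,:,::-1])
E
```

```text
(no output)
```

View pics/w7z.png

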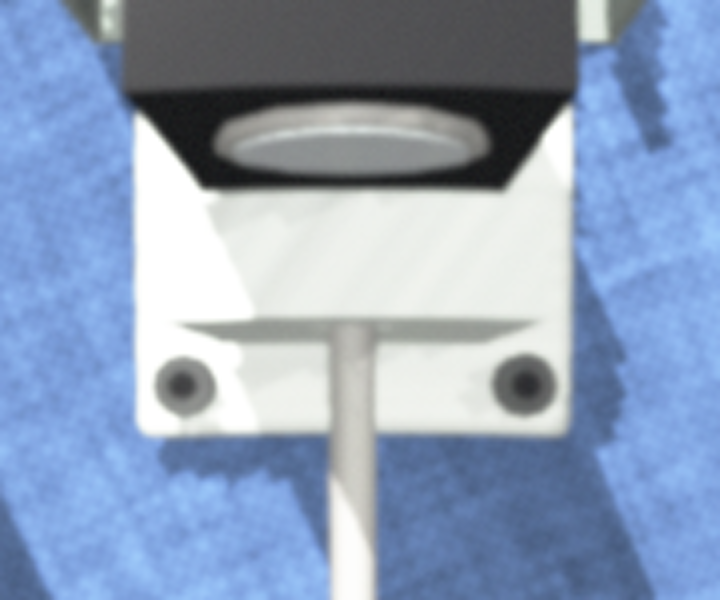

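The crop shows the shank (x≈353) entering the cheek face at row ~330, centred on the bracket (354), with the tip out of sight in the bore. I'll keep driving.

{"api": "carry_out", "payload": {"commands": [[[0.05, 0, 0, 0, 0, 0], [0.05, 0, 0, 0, 0, 0], [0.05, 0, 0, 0, 0, 0], [0.05, 0, 0, 0, 0, 0], [0.05, 0, 0, 0, 0, 0], [0.05, 0, 0, 0, 0, 0], [0.05, 0, 0, 0, 0, 0]]]}}

```text
clock: 14.4
position: [0.5028, -0.0657, 0.0519]
ee_rot: [0.844, 0.536, -0.001, 0.0]
ft_force: [-4.0, -10.1, -0.4]
grip_width: 0.127
grasp_force: 88.6
```

{"api": "carry_out", "payload": {"commands": [[[0.05, 0, 0, 0, 0, 0], [0.05, 0, 0, 0, 0, 0], [0.05, 0, 0, 0, 0, 0], [0.05, 0, 0, 0, 0, 0], [0, 0, 0, 0, 0, 0]]]}}

```text
clock: 14.82
position: [0.5066, -0.0577, 0.052]
ee_rot: [0.844, 0.536, -0.001, 0.0]
ft_force: [-1.2, -4.6, 0.2]
grip_width: 0.131
grasp_force: 88.6
```

{"api": "carry_out", "payload": {"commands": [[[0.05, 0, 0, 0, 0, 0], [0.05, 0, 0, 0, 0, 0], [0.05, 0, 0, 0, 0, 0], [0.05, 0, 0, 0, 0, 0]]]}}

```text
clock: 15.15
position: [0.5102, -0.0501, 0.052]
ee_rot: [0.844, 0.536, -0.001, 0.0]
ft_force: [0.0, -0.8, -0.5]
grip_width: 0.132
grasp_force: 88.6
```

```bash
python3 - <<'E'
from h import *
o=get_obs();print(o["position"],o["ft_force"])
a=camera("top");s=camera("side")
g=np.hstack([cv2.resize(a[195:255,215:305],None,fx=5,fy=5,interpolation=cv2.INTER_CUBIC)[:,:450],cv2.resize(s[200:275,255:325],None,fx=4,fy=4,interpolation=cv2.INTER_CUBIC)])
cv2.imwrite("pics/drive.png",g[:,:,::-1])
E
```

```text
[ 0.51021909 -0.05009852  0.05203461] [ 0.03579898 -0.77813888 -0.50208601]
```

{"api": "carry_out", "payload": {"commands": [[[0.05, 0, 0, 0, 0, 0], [0.05, 0, 0, 0, 0, 0], [0.05, 0, 0, 0, 0, 0], [0.05, 0, 0, 0, 0, 0], [0, 0, 0, 0, 0, 0], [0, 0, 0, 0, 0, 0], [0, 0, 0, 0, 0, 0]]]}}

```text
clock: 15.83
position: [0.5142, -0.0418, 0.0523]
ee_rot: [0.844, 0.537, 0.0, -0.0]
ft_force: [-0.3, -0.8, -1.0]
grip_width: 0.13
grasp_force: 88.5
```

```bash
python3 - <<'E'
from h import *
o=get_obs();print(o["position"],o["ft_force"])
a=camera("top");s=camera("side")
g=np.hstack([cv2.resize(a[195:255,215:305],None,fx=5,fy=5,interpolation=cv2.INTER_CUBIC)[:300,:450],cv2.resize(s[200:275,255:325],None,fx=4,fy=4,interpolation=cv2.INTER_CUBIC)])
cv2.imwrite("pics/drive2.png",g[:,:,::-1])
E
```

```text
[ 0.51416631 -0.04183589  0.05229505] [-0.3297271  -0.75970163 -1.0130531 ]
```

View pics/drive2.png

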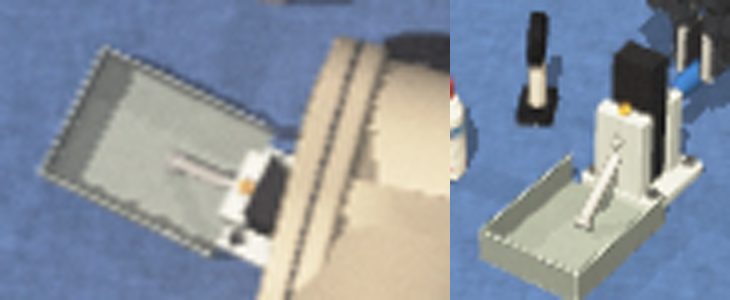

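The view shows the pin leaning: its head is on the tray floor and its plain end is still up at the bore mouth, by the punch tip. I'll push a little further, then withdraw so it drops.

{"api": "carry_out", "payload": {"commands": [[[0.06, 0, 0, 0, 0, 0], [0.06, 0, 0, 0, 0, 0], [0.06, 0, 0, 0, 0, 0], [0.04, 0, 0, 0, 0, 0], [0, 0, 0, 0, 0, 0], [0, 0, 0, 0, 0, 0], [0, 0, 0, 0, 0, 0]]]}}

```text
clock: 16.52
position: [0.5179, -0.0339, 0.0523]
ee_rot: [0.844, 0.537, 0.0, -0.0]
ft_force: [0.9, -0.1, -1.5]
grip_width: 0.127
grasp_force: 88.5
```

```bash
python3 - <<'E'
from h import *
o=get_obs();print(o["position"],o["ft_force"])
b=cv2.imread("pics/drive2.png");s=camera("side")
n=cv2.resize(s[200:275,255:325],None,fx=4,fy=4,interpolation=cv2.INTER_CUBIC)
cv2.imwrite("pics/d3.png",n[:,:,::-1])
d=cv2.absdiff(n[:,:,::-1].copy(),b[:,450:]).max(2);d=d[80:260,60:200];ys,xs=np.where(d>40);print(len(xs),d.max(), (xs.min()+60,xs.max()+60,ys.min()+80,ys.max()+80) if len(xs) else "")
E
```

```text
[ 0.5178766  -0.03392304  0.05227785] [ 0.88020149 -0.14528769 -1.50504361]
30 65 (np.int64(159), np.int64(165), np.int64(145), np.int64(155))
```

{"api": "carry_out", "payload": {"commands": [[[-0.2, 0, 0, 0, 0, 0], [-0.2, 0, 0, 0, 0, 0], [-0.3, 0, 0, 0, 0, 0], [-0.5, 0, 0, 0, 0, 0], [-0.5, 0, 0, 0, 0, 0], [-0.5, 0, 0, 0, 0, 0], [0, 0, 0, 0, 0, 0], [0, 0, 0, 0, 0, 0], [0, 0, 0, 0, 0, 0]]]}}

```text
clock: 17.32
position: [0.4805, -0.1139, 0.0524]
ee_rot: [0.844, 0.536, 0.0, -0.0]
ft_force: [0.3, 0.3, -2.3]
grip_width: 0.125
grasp_force: 88.5
```

```bash
python3 - <<'E'
from h import *
b=cv2.imread("pics/drive2.png");s=camera("side");o=get_obs();print(o["position"],o["ft_force"])
n=cv2.resize(s[200:275,255:325],None,fx=4,fy=4,interpolation=cv2.INTER_CUBIC)[:,:,::-1].copy()
cv2.imwrite("pics/d4.png",n);cv2.imwrite("pics/top4.png",camera("top")[:,:,::-1])
d=cv2.absdiff(n,b[:,450:]).max(2);d=d[80:260,60:200];ys,xs=np.where(d>40);print(len(xs),d.max(), (xs.min()+60,xs.max()+60,ys.min()+80,ys.max()+80) if len(xs) else "")
g=cv2.cvtColor(n,cv2.COLOR_BGR2GRAY)[90:250:8,84:220:6];print("\n".join(" ".join("%3d"%v for v in r) for r in g))
E
```

```text
[ 0.4807257  -0.11337176  0.05233614] [-0.77304082 -0.37728734 -1.31737503]
45 76 (np.int64(164), np.int64(171), np.int64(142), np.int64(150))
227 199  92  30  95 128 128 133 134 132 130 131 137  79  40  42  42  40  40  40  36  34  90
227 201  97  35  71 129 131 129 129 132 130 134 169  94  41  43  39  42  41  40  36  34  90
147 117  52  38 104 124 125 127 125 126 122 228 245 248 178 165 113  44  40  40  33  32 110
 36  38  39  43 125 126 131 126 124 127 150 212 226 238 229 193 206 226 157 114  42  35 121
 63  40  32  69 126 124 123 121 115 119 144 214 210 211 202 222 236 238 240 216  77  33 144
128 131 130 126 125 130 132 132 125 123 148 214 210 212 205 213 210 211 180 161  59  34 146
130 129 129 128 127 124 126 132 132 131 165 213 212 203 213 206 209 211 186 161  61  40 165
131 127 126 128 130 127 130 134 133 130 165 213 211 216 229 207 208 211 185 160  60  35 166
132 131 130 133 132 130 150 136 137 130 164 213 206 217 212 213 210 212 184 159  44  34 167
131 130 128 127 146 150 118 127 128 123 159 212 212 244 173 215 210 211 182 158  45  37 170
130 125 139 160 109 117 108  83 154 1
[... 182 characters left out ...]
 195 213 240 163 150 198 214 212 209 182 164 216 241 240
120 118 116 129 177 180 182 182 181 183 241 201 125 148 219 237 222 215 198 112  83 142 231
117 120 145 184 182 180 178 180 174 233 230 115 119 193 191 200 211 214 239 241 235 124 168
128 174 185 186 182 180 180 179 208 235 148 147 177 193 193 192 190 192 206 185 110 116  95
184 180 184 183 182 182 181 209 218 195 160 192 191 190 189 190 185 172 142 118 118 115 119
181 181 182 183 184 195 200 141 156 175 164 178 178 179 179 178 158 115 118 119 117 123 124
178 179 180 197 195 194 191 194 194 189 184 183 185 187 192 136 117 119 116 117 116 126 120
182 180 189 191 194 194 192 193 192 196 194 193 201 173 115 118 119 117 118 121 120 123 117
```

```bash
python3 - <<'E'
from h import *
np.set_printoptions(precision=4,suppress=True)
u=np.array([.424,.906,0]);w=np.array([.906,-.424,0]);O=np.array([.546,.0267,.004])
for px in((162,145),(170,140),(136,222),(128,226)):
    q=(255+(px[0]+.5)/4-.5,200+(px[1]+.5)/4-.5);c,d=ray("side",q)
    k=((O+.0235*u-c)@u)/(d@u);X=c+k*d;Y=atz("side",q,.012)
    print(px,"on face: x,z",(X-O)@w,X[2],"| at z=.012 brk x,y",(Y-O)@w,(Y-O)@u)
f=lambda X:((np.array(proj("side",X))-[255,200])*4+1.5)
print("exit px",f(O+.0235*u+[0,0,.05]),"setscrew",f(O+.0175*u+[0,0,.069]))
E
```

```text
(162, 145) on face: x,z 0.005227568461693842 0.047276936076801945 | at z=.012 brk x,y 0.03166968622918312 -0.016787561626221695
(170, 140) on face: x,z -0.0008672473446059943 0.05389296415596989 | at z=.012 brk x,y 0.03047149941321736 -0.02476175362312853
(136, 222) on face: x,z 0.024712163279128972 -0.02543496293065739 | at z=.012 brk x,y -0.0017887441319618398 0.06258395402728995
(128, 226) on face: x,z 0.031219690847712957 -0.0319031018754341 | at z=.012 brk x,y 3.9950846639332516e-05 0.06898479585555319
exit px [168.8913 139.4044] setscrew [174.724  111.0775]
```

The pin rests with its head on the tray floor and its plain end on the bore lip. Its middle is at about z=0.031, y=0.043, so the tray condition is met. Now I'll lay down the punch.

{"api": "carry_out", "payload": {"commands": [[[-0.5, 0, 0, 0, 0, 0], [-0.5, 0, 0, 0, 0, 0], [0, 0, 0.4, 0, 0, 0], [0, 0, 0.4, 0, 0, 0], [0, 0, 0.15, 0, 0, 0], [0, 0, 0.07, 0, 0, 0], [0, 0, 0.02, 0, 0, 0], [0, 0, 0, 0, 0, 0], [0, 0, 0, 0, 0, 0], [0, 0, 0, 0, 0, 0]]]}}

```text
clock: 18.25
position: [0.4641, -0.1498, 0.0112]
ee_rot: [0.844, 0.537, 0.0, 0.0]
ft_force: [-0.5, -0.3, -1.6]
grip_width: 0.127
grasp_force: 88.5
```

{"api": "carry_out", "payload": {"commands": [[[0, 0, 0.03, 0, 0, 0], [0, 0, 0.03, 0, 0, 0], [0, 0, 0, 0, 0, 0], [0, 0, 0, 0, 0, 0]]]}}

```text
clock: 18.58
position: [0.4641, -0.1498, 0.0092]
ee_rot: [0.844, 0.537, 0.001, -0.0]
ft_force: [-3.9, 2.2, 15.2]
grip_width: 0.13
grasp_force: 90.6
```

{"api": "carry_out", "payload": {"commands": [[[0, 0, 0, 0, 0, 0], [0, 0, 0, 0, 0, 0], [0, 0, 0, 0, 0, 0], [0, 0, 0, 0, 0, 0], [0, 0, 0, 0, 0, 0], [0, 0, 0, 0, 0, 0], [0, 0, 0, 0, 0, 0], [0, 0, 0, 0, 0, 0]]], "hand": -1}}

```text
clock: 19.25
position: [0.4636, -0.1499, 0.0082]
ee_rot: [0.844, 0.537, 0.0, -0.0]
ft_force: [-0.3, 1.0, 0.2]
grip_width: 0.999
grasp_force: 0.0
```

{"api": "carry_out", "payload": {"commands": [[[0, 0, -0.4, 0, 0, 0], [0, 0, -0.7, 0, 0, 0], [0, 0, -0.7, 0, 0, 0], [0, 0, -0.7, 0, 0, 0], [0, 0, -0.75, 0, 0, 0], [0.7, 0, 0, 0, 0, 0], [0.7, 0, 0, 0, 0, 0], [0.7, 0, 0, 0, 0, 0], [0, 0, 0, 0, 0, 0], [0, 0, 0, 0, 0, 0], [0, 0, 0, 0, 0, 0]]]}}

```text
clock: 20.17
position: [0.4989, -0.0744, 0.1381]
ee_rot: [0.844, 0.537, -0.0, 0.0]
ft_force: [-0.6, -0.7, 0.5]
grip_width: 1.002
grasp_force: 0.0
```

```bash
python3 - <<'E'
from h import *
np.set_printoptions(precision=4,suppress=True)
p=camera_params("wrist");im=camera("wrist");o=get_obs();print(o["position"],o["ft_force"],o["grip_width"])
t=camera("top")
u=np.array([.424,.906,0]);w=np.array([.906,-.424,0]);O=np.array([.5465,.0275,.004])
for k in((-.018,-.015),(-.018,.015)):pass
for n,X in(("arm top near L",O-.01*u-.015*w+[0,0,.104]),("R",O-.01*u+.015*w+[0,0,.104]),("far",O+.01*u+[0,0,.104]),("tcp",o["position"])):print(n,proj("wrist",X,p))
c=np.hstack([im[:,60:480],cv2.resize(t[195:300,260:350],(360,420),interpolation=cv2.INTER_CUBIC)])
cv2.imwrite("pics/w8.png",im[:,:,::-1]);cv2.imwrite("pics/c8.png",c[:,:,::-1])
# dark blob extent rows
g=cv2.cvtColor(im,cv2.COLOR_RGB2GRAY)
for r in range(20,200,15):
    xs=np.where(g[r,180:380]<75)[0]+180;print(r,xs.min() if len(xs) else None,xs.max() if len(xs) else None,len(xs))
E
```

```text
[ 0.4988 -0.0749  0.1382] [-0.0987 -1.1127 -1.2035] 0.9967419377102783
arm top near L [249.8106  64.8056]
R [307.6766  64.8581]
far [278.7769  27.8788]
tcp [278.8675 272.9553]
20 None None 0
35 252 305 54
50 251 306 56
65 252 305 54
80 None None 0
95 378 379 2
110 180 202 23
125 180 213 32
140 180 206 27
155 None None 0
170 None None 0
185 None None 0
```

View pics/c8.png

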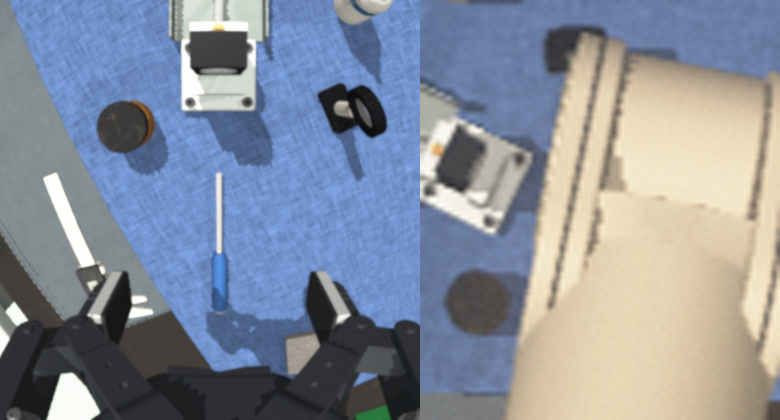

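The view shows the punch lying flat on the mat ((219,175)–(219,312)) and the arm's top centred at column ~278, matching the prediction. All 10 views are spent, so from here I'll work by numbers.

{"api": "carry_out", "payload": {"commands": [[[0.7, 0, 0, 0, 0, 0], [0.7, 0, 0, 0, 0, 0], [0.7, 0, 0, 0, 0, 0], [0.7, 0, 0, 0, 0, 0], [0, 0, 0, 0, 0, 0], [0, 0, 0.3, 0, 0, 0], [0, 0, 0.4, 0, 0, 0], [0, 0, 0.4, 0, 0, 0], [0, 0, 0.35, 0, 0, 0], [0, 0, 0, 0, 0, 0], [0, 0, 0, 0, 0, 0]]]}}

```text
clock: 21.18
position: [0.5457, 0.0259, 0.0796]
ee_rot: [0.844, 0.536, -0.001, -0.0]
ft_force: [0.9, -0.0, 0.6]
grip_width: 1.002
grasp_force: 0.0
```

{"api": "carry_out", "payload": {"commands": [[[0, 0, 0, 0, 0, 0], [0, 0, 0, 0, 0, 0], [0, 0, 0, 0, 0, 0], [0, 0, 0, 0, 0, 0], [0, 0, 0, 0, 0, 0], [0, 0, 0, 0, 0, 0], [0, 0, 0, 0, 0, 0], [0, 0, 0, 0, 0, 0], [0, 0, 0, 0, 0, 0], [0, 0, 0, 0, 0, 0], [0, 0, 0, 0, 0, 0], [0, 0, 0, 0, 0, 0]]], "hand": 1, "force": 60}}

```text
clock: 22.18
position: [0.5471, 0.0278, 0.0809]
ee_rot: [0.844, 0.537, 0.0, 0.0]
ft_force: [-2.1, 1.1, 6.8]
grip_width: 0.339
grasp_force: 59.6
```

{"api": "carry_out", "payload": {"commands": [[[0, 0, -0.15, 0, 0, 0], [0, 0, -0.2, 0, 0, 0], [0, 0, -0.3, 0, 0, 0], [0, 0, -0.4, 0, 0, 0], [0, 0, -0.4, 0, 0, 0], [0, 0, -0.4, 0, 0, 0], [0, 0, -0.4, 0, 0, 0], [0, 0, 0, 0, 0, 0], [0, 0, 0, 0, 0, 0]]]}}

```text
clock: 22.93
position: [0.5472, 0.0277, 0.1715]
ee_rot: [0.844, 0.537, 0.001, 0.0]
ft_force: [-0.6, 0.2, -1.8]
grip_width: 0.338
grasp_force: 59.3
```

```bash
python3 - <<'E'
from h import *
from scipy.spatial.transform import Rotation as R
np.set_printoptions(precision=4,suppress=True)
o=get_obs();p=np.array(o["position"]);print(p,o["ft_force"],o["grip_width"])
a=cv2.imread("pics/top0.png");s=cv2.imread("pics/side0.png")
for n,im,(x0,x1,y0,y1) in(("top",a,(370,412,232,272)),("side",s,(308,342,172,200))):
    c=im[y0:y1,x0:x1];h=cv2.cvtColor(c,cv2.COLOR_BGR2HSV);m=((h[...,1]<80)&(h[...,2]>90)).astype(np.uint8)
    k,l,st,ce=cv2.connectedComponentsWithStats(m);i=1+st[1:,4].argmax();q=ce[i]+[x0,y0]
    pts=np.argwhere(l==i)[:,::-1].astype(np.float32);r=cv2.minAreaRect(pts+np.float32([x0,y0]))
    W=atz(n,q,.012);print(n,st[i],W,r)
    bx=[atz(n,b,.012)[:2] for b in cv2.boxPoints(r)];print(np.array(bx))
    d=W-p;d[2]=0;print("tool units",R.from_quat(o["ee_rot"]).inv().apply(d)/.04)
E
```

```text
[0.5472 0.0277 0.1715] [-0.6     0.2177 -1.823 ] 0.3383567133755593
top [  6   6  29  27 553] [ 0.5161 -0.2888  0.012 ] ((390.32354736328125, 251.20590209960938), (24.98116683959961, 22.55581283569336), 14.03624439239502)
[[ 0.4945 -0.2494]
 [ 0.5526 -0.2645]
 [ 0.5376 -0.3282]
 [ 0.4798 -0.3127]]
tool units [-7.4965  2.6479 -0.01  ]
side [  6   7  24  15 238] [ 0.5153 -0.2836  0.012 ] ((325.3823547363281, 185.97059631347656), (21.585668563842773, 12.854386329650879), 14.03624439239502)
[[ 0.5498 -0.2545]
 [ 0.5498 -0.3351]
 [ 0.4797 -0.3137]
 [ 0.4825 -0.2354]]
tool units [-7.3886  2.5754 -0.0099]
```

{"api": "carry_out", "payload": {"commands": [[[-0.3, 0.1, 0, 0, 0, 0], [-0.55, 0.2, 0, 0, 0, 0], [-0.55, 0.2, 0, 0, 0, 0], [-0.55, 0.2, 0, 0, 0, 0], [-0.55, 0.2, 0, 0, 0, 0], [-0.55, 0.2, 0, 0, 0, 0], [-0.55, 0.2, 0, 0, 0, 0], [-0.55, 0.2, 0, 0, 0, 0], [-0.55, 0.2, 0, 0, 0, 0], [-0.55, 0.2, 0, 0, 0, 0], [-0.55, 0.2, 0, 0, 0, 0], [-0.55, 0.2, 0, 0, 0, 0], [-0.55, 0.2, 0, 0, 0, 0], [-0.55, 0.12, 0, 0, 0, 0], [0, 0, 0, 0, 0, 0], [0, 0, 0, 0, 0, 0], [0, 0, 0, 0, 0, 0]]]}}

```text
clock: 24.35
position: [0.5148, -0.2865, 0.1695]
ee_rot: [0.844, 0.537, -0.0, -0.001]
ft_force: [0.2, 0.1, -0.6]
grip_width: 0.339
grasp_force: 59.4
```

{"api": "carry_out", "payload": {"commands": [[[0, 0, 0.4, 0, 0, 0], [0, 0, 0.4, 0, 0, 0], [0, 0, 0.4, 0, 0, 0], [0, 0, 0.4, 0, 0, 0], [0, 0, 0.3, 0, 0, 0], [0, 0, 0.2, 0, 0, 0], [0, 0, 0.1, 0, 0, 0], [0, 0, 0, 0, 0, 0], [0, 0, 0, 0, 0, 0]]]}}

```text
clock: 25.1
position: [0.5156, -0.2868, 0.0827]
ee_rot: [0.844, 0.537, 0.0, 0.0]
ft_force: [0.0, -0.2, -0.9]
grip_width: 0.34
grasp_force: 59.4
```

Foot at about 0.0155; I'll ease it down to contact.

{"api": "carry_out", "payload": {"commands": [[[0, 0, 0.03, 0, 0, 0], [0, 0, 0.03, 0, 0, 0], [0, 0, 0.02, 0, 0, 0], [0, 0, 0, 0, 0, 0], [0, 0, 0, 0, 0, 0]]]}}

```text
clock: 25.52
position: [0.5154, -0.2867, 0.0792]
ee_rot: [0.844, 0.537, 0.0, -0.0]
ft_force: [-0.1, -0.3, -1.6]
grip_width: 0.343
grasp_force: 59.4
```

{"api": "carry_out", "payload": {"commands": [[[0, 0, 0.02, 0, 0, 0], [0, 0, 0.02, 0, 0, 0], [0, 0, 0, 0, 0, 0], [0, 0, 0, 0, 0, 0]]]}}

```text
clock: 25.85
position: [0.5155, -0.2869, 0.0789]
ee_rot: [0.844, 0.537, 0.001, -0.0]
ft_force: [-5.5, 3.3, 14.0]
grip_width: 0.34
grasp_force: 61.4
```

{"api": "carry_out", "payload": {"commands": [[[0, 0, -0.02, 0, 0, 0], [0, 0, 0, 0, 0, 0], [0, 0, 0, 0, 0, 0]]]}}

```text
clock: 26.1
position: [0.5156, -0.2869, 0.0789]
ee_rot: [0.844, 0.537, 0.0, 0.0]
ft_force: [-1.8, 1.3, 7.4]
grip_width: 0.341
grasp_force: 60.4
```

{"api": "carry_out", "payload": {"commands": [[[0, 0, 0, 0, 0, 0], [0, 0, 0, 0, 0, 0], [0, 0, 0, 0, 0, 0], [0, 0, 0, 0, 0, 0], [0, 0, 0, 0, 0, 0], [0, 0, 0, 0, 0, 0], [0, 0, 0, 0, 0, 0], [0, 0, 0, 0, 0, 0], [0, 0, -0.2, 0, 0, 0], [0, 0, -0.4, 0, 0, 0], [0, 0, -0.6, 0, 0, 0], [0, 0, -0.6, 0, 0, 0], [0, 0, -0.6, 0, 0, 0], [0, 0, -0.6, 0, 0, 0], [-0.6, 0, 0, 0, 0, 0], [-0.6, 0, 0, 0, 0, 0], [0, 0, 0, 0, 0, 0], [0, 0, 0, 0, 0, 0]]], "hand": -1}}

```text
clock: 27.6
position: [0.494, -0.3317, 0.199]
ee_rot: [0.845, 0.535, 0.0, 0.0]
ft_force: [-0.0, -0.2, -0.7]
grip_width: 1.0
grasp_force: 0.0
```

```bash
python3 - <<'E'
from h import *
np.set_printoptions(precision=3,suppress=True)
p=camera_params("wrist");im=camera("wrist");s=camera("side");t=camera("top");o=get_obs();print(o["clock"],o["position"],o["ft_force"])
for n,i in(("w9",im),("s9",s),("t9",t)):cv2.imwrite(f"pics/{n}.png",i[:,:,::-1])
# arm seen from wrist: dark blob top at z=.106
for n,I,P in(("wrist",im,p),("side",s,None)):
    c=proj(n,(.5155,-.287,.106),P);b=proj(n,(.5155,-.287,.012),P);print(n,"exp top",c,"foot",b)
    g=cv2.cvtColor(I,cv2.COLOR_RGB2GRAY);x0,y0=[max(int(v)-45,0) for v in np.minimum(c,b)];x1,y1=[int(v)+45 for v in np.maximum(c,b)]
    k,l,st,ce=cv2.connectedComponentsWithStats((g[y0:y1,x0:x1]<70).astype(np.uint8))
    for j in range(1,k):
        if st[j,4]>40:print("dark",st[j]+[x0,y0,0,0,0],ce[j]+[x0,y0])
# pin / bottles vs start
s0=cv2.imread("pics/side0.png")[:,:,::-1]
d=cv2.absdiff(s0,s).max(2)
for n,(a,b,c,e) in{"bottle":(244,262,210,248),"lens":(270,284,200,232),"jar":(326,344,230,252)}.items():print(n,(d[c:e,a:b]>60).sum())
v=cv2.imread("pics/d4.png");q=cv2.resize(s[200:275,255:325],None,fx=4,fy=4,interpolation=cv2.INTER_CUBIC)[:,:,::-1];print("pin diff",(cv2.absdiff(v,q.copy()).max(2)[130:230,110:190]>50).sum())
E
```

```text
27.75 [ 0.495 -0.329  0.198] [-1.019 -0.204 -0.066]
wrist exp top [279.185 146.391] foot [278.956 133.201]
dark [ 259  127   40   35 1270] [278.66  144.007]
side exp top [327.007 159.032] foot [325.391 185.451]
dark [ 280  140   92   73 2407] [336.789 165.324]
bottle 0
lens 0
jar 0
pin diff 0
```

```bash
python3 -c "
from workcell import hand_in
print(hand_in())"
```

```text
the job is handed in; nothing more can be done
None
```

I handed the job in at about 28 s: the pin is driven out into the tray, the punch lies flat on the mat, the arm stands upright on the foam pad, and the lens, bottle and jar look unmoved; the pin leans on the bore lip rather than lying flat, its middle at about 31 mm against the 38 mm limit, and the hand-in returned no verdict.

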